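# Shoot the barrel bolt on the blade box

## Task

Lock the blue blade box with its barrel bolt: lift the red-knobbed handle out of the notch it is parked in, slide the bolt to the left through the keeper on the grey lid, feel for the notch in the brass catch and press the handle down into it until it is fully home, then let go. The bolt is stiff but must not be forced against its guide or catch, and the things around the box are to be left as they are.

Things in the scene. Friction and masses are not known exactly. Their poses are not given: they have to be found in the camera images.
- box: Fixed blue steel box, 160 (x) x 260 (y) x 55 mm high, grey lid leaf over its +y end, barrel bolt along y on its top. Origin: centre of the underside; handle side is -x, the bolt is shot toward +y, z up. A loose white tape roll, 19 mm high, lies on the lid at about x = -45, y = 95 mm.
- bolt_axis (a point): Point on the bolt's axis beside the parked notch: x = 15, y = -55, z = 77 mm in the box. The axis runs along the box's y. Collars and keeper round it reach z = 90 mm; the bolt passes through the keeper on the lid at box y = 66 mm.
- parked_notch (a point): Middle of the 13 mm wide parked notch at the bolt axis's height, in an upright steel guide plate 24 mm in front (-x) of the axis, 4 mm thick, top at z = 94 mm; the plate ends 40 mm past the notch (+y), where the brass catch takes over.
- catch_range (a point): Fixed point on the box, 57 mm along +y from the parked notch: middle of the range in which the catch's notch may lie. The brass catch is a plate 30 mm in front of the axis, 4 mm thick, top at z = 100 mm, with one 13 mm notch. It is fixed, but was set by hand within 9 mm either side and is not measured: look or feel. Past the notch it goes on at full height for 34 mm.
- knob (a point): Centre of the red ball knob, 20 mm across, 68 mm from the bolt's axis on a 9 mm stem. In a notch the handle leans 20 degrees above level toward -x: knob 64 mm in front of and 23 mm above the axis. Can be pinched from above along the box's y; it turns between the fingers as the handle swings.
- bolt (a joint): Travel of the bolt in m along the box's +y: 0 in the middle of the parked notch, greatest 0.074. About 2.5 N of friction; it stays where it is left. The handle has about 2 mm of play to each side in a notch.
- handle (a joint): Angle about the bolt's axis in rad: 0 fully home in a notch, rising as the knob swings up and toward +x, at most 1.3. Resting on either plate's top about 0.44, clear above. Its friction (0.1 N m, 1.5 N at the knob) holds it at any angle: it does not drop by itself and must be pressed into a notch. Over 40 N on a plate (about 24 N at the knob) is forcing.
- tape_white: Bystander: small white tape roll, 52 x 55 x 19 mm, lying on the box's grey lid. Origin: centre of the underside.
- tape_measure: Bystander: yellow and black tape measure, 65 x 80 x 32 mm, on the table. Origin: centre of the underside.
- box_blades: Bystander: small white carton, 51 x 75 x 24 mm, on the table. Origin: centre of the underside.

How it is judged:
On the way, in this order (a step that is already met when the one before it is completed fails the run):
1. the handle is lifted out of the parked notch before the bolt has travelled (value of joint handle above 0.4 rad and value of joint bolt below 0.012 m), for 0.05 s.
2. the bolt is slid more than 38 mm with the handle out of the notch (value of joint bolt above 0.038 m and value of joint handle above 0.25 rad), for 0.05 s.
At the end, for the whole second after the job is handed in: The bolt has travelled to the catch (43 to 71 mm from the parked notch) and its handle is home in the catch's notch (within 0.08 rad of the bottom) and at rest (value of joint bolt between 0.043 and 0.071 m and value of joint handle below 0.08 rad and velocity of joint handle between -0.05 and 0.05 rad/s and velocity of joint bolt between -0.01 and 0.01 m/s); the robot touches nothing.
It fails at once if the handle is forced against the guide plates or the catch (more than 40 N, about 24 N at the knob) (contact force between handle and box above 40 N or contact force between handle and catch above 40 N).
It fails at once if the white tape roll on the lid, the tape measure or the small white carton is moved by more than 30 mm (distance of any of tape_white, tape_measure, box_blades from where it was at the start of the episode above 0.03 m).
It also fails if it takes over 67 s, if anything falls off the work surface, if the arm or the gripper's body presses on something with over 40 N, if the wrist force passes 120 N, or if a joint passes its speed limit or range.

## Robot

A 6-joint arm with a two-finger parallel gripper is mounted at the origin on a cart in front of the work surface, level with it; the furniture and walls round the work are solid. World frame = base frame: x ahead of the robot, y to its left, z up, the work surface at z = 0. Lengths are in m, angles in rad, forces in N, time in s.
With the tool pointing down it reaches from about 0.425 to 0.95 m from the base axis. Payload 3.5 kg.
Tool frame: the origin (TCP) lies on the mounting face of the last link; the fingertips stand 173 mm ahead of it and the grasp point (between the pads) lies 155 mm ahead of it; z points along the fingers, x is the direction in which the jaws open and shut, and the axes are right-handed (so a half turn about z gives the same grasp; the last joint's range is limited). The gripper opens to 85 mm and grips with 20 to 120 N. Pads are 22 mm wide; open, the fingers measure 114 mm over their backs; the gripper's body (76 mm by 85 mm) begins 54 mm behind the grasp point. The pads swing forward as they close: fully open they stand 13 mm farther back than shut.
Start: joints at [-1.456, 0.286, 1.577, -0, 1.279, -0.15], TCP at [0.177, -0.651, 0.405] pointing down, gripper open.
Joint ranges: [-2.77, 2.77], [-0.9, 2.22], [0.21, 2.48], [-1.53, 4.67], [0.24, 2.81], [-2.84, 2.84]. Speed limits (rad/s): [2.79, 2.79, 3.14, 3.14, 3.14, 3.14].

## Interface

Orientations are given as a unit quaternion [x, y, z, w].
In Python, from plant import get_state, read_camera, sign_off gives the robot as it stands.
- The arm moves only by the shell command python3 -m jog 'ROWS' [FORCE]. ROWS is JSON, a list of rows, each an object of numbers: "grip": the closure, from 0 (fully open) to 1 (shut); "x", "y", "z": the shift along the tool's x, y, z in mm; "rx", "ry", "rz": the turn, a rotation vector about the tool's x, y, z in degrees. A call has 1 to 8 rows; each row shifts and turns the commanded pose from where the row before left it, along the tool's axes as they then stand; what a row does not reach is not made up. A row lasts 1/12 s, in which the tool goes at most 41.7 mm and 7.16 degrees, less where a joint would pass 70% of its speed; a pose out of reach is approached as far as the arm can. A call with a gripper value outside its range is refused whole. The fingers move at their own pace and stop on an object; FORCE is the grip in N (left out, the last holds). Time passes only in rows, so rows that do not move let the fingers close. It gives the time, the measured TCP pose, the force and the opening at its end, in the units of the state.
- get_state(): the state, without advancing time (a new reading comes with each control period).
- read_camera(name): name is "scene" or "top" or "wrist"; returns a dict with "frame" (384x512x3 uint8, red, green, blue), "intrinsics" (3x3 intrinsics, pixels), "R" (3x3) and "t" (3): a world point X has camera coordinates R X + t. Camera axes: x right, y down, z forward; pixel columns grow to the right and rows downward; lengths in m; the calibration is good to about 2 mm. The wrist camera is an equidistant fisheye: a pixel r from the principal point sees the ray r / f radians off the axis. A picture is of the moment at which its call begins. There is no depth.
- sign_off(): hands the job in, once; it reports no verdict.
The state is a dict: "time": time; "qpos": joint angles; "dq": joint speeds; "joint_efforts": joint torques, N m; "eef_pos": TCP position; "tcp_rot": TCP orientation; "contact_force": force on the tool from outside, world axes, zero at the start; "wrist_torque": the same for the moment, N m; "opening": opening from 0.0 (shut) to 1.0 (fully open).
Only numpy, scipy, OpenCV 4.12 (cv2) and the standard library are available. Lean on these libraries where they do the work, as an engineer would, in place of code of your own. Each camera call takes 0.05 s, during which the arm holds its last target.

## Working session

There is one attempt and no reset: what is moved stays moved. The work goes in short steps, Python scripts to look and compute and a shell command to move; the robot and the scene stay as the last step left them, time stands still between calls to the robot, and variables do not carry over. Pictures are saved under pics/ and viewed, and the job is handed in when it is done.

```bash
ls; mkdir -p pics; cat > h.py <<'E'
import numpy as np,cv2
from plant import get_state, read_camera
def snap(n,f):
    c=read_camera(n); cv2.imwrite('pics/'+f,c['frame'][:,:,::-1]); return c
E
python3 - <<'E'
from h import *
for n in ['scene','top','wrist']:
    c=snap(n,n+'0.png'); print(n,c['intrinsics'],c['R'],c['t'])
print(get_state())
E
```

```text
pics
scene [[496.98394285   0.         257.77750636]
 [  0.         496.98394285 189.63826727]
 [  0.           0.           1.        ]] [[-0.46477095 -0.88532964  0.01339373]
 [-0.54936324  0.27646973 -0.78852046]
 [ 0.69439758 -0.37383942 -0.61486266]] [-0.00908844  0.40055016  0.93367486]
top [[432.83789571   0.         250.88794497]
 [  0.         432.83789571 195.94065421]
 [  0.           0.           1.        ]] [[-0.02805512 -0.99943851  0.01831897]
 [-0.99822429  0.02704826 -0.05307224]
 [ 0.05254695 -0.01977539 -0.99842263]] [-0.23237648  0.48678684  1.07140828]
wrist [[297.31863964   0.         253.22465887]
 [  0.         297.31863964 191.08904681]
 [  0.           0.           1.        ]] [[ 0.26073294 -0.96540778 -0.00248114]
 [-0.91601816 -0.24820391  0.31512784]
 [-0.30484269 -0.07989144 -0.94904599]] [-0.67267313 -0.04098294  0.38133872]
{'time': 0.15, 'qpos': array([-1.45601142e+00,  2.87001992e-01,  1.57782374e+00,  8.19429817e-06,
        1.27860304e+00, -1.50005886e-01]), 'dq': array([ 0.00037082, -0.00155619, -0.00461938, -0.00045392,  0.00016169,
        0.00138134]), 'joint_efforts': array([-1.06123509e-04, -4.06604576e+01, -2.93142182e+01, -1.63649088e-04,
        3.94913543e-03, -7.85122836e-06]), 'eef_pos': array([ 0.17665587, -0.6512775 ,  0.40364728]), 'tcp_rot': array([ 7.94261925e-01, -6.07574811e-01, -6.34809488e-04, -6.63218739e-04]), 'contact_force': array([-0.13950395,  0.53671256, -0.37677571]), 'wrist_torque': array([-0.03980602, -0.00528336, -0.02908923]), 'opening': 1.0030931302713488}
```

View pics/scene0.png

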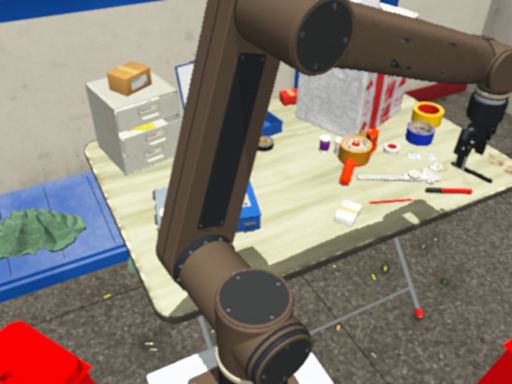

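View pics/top0.png

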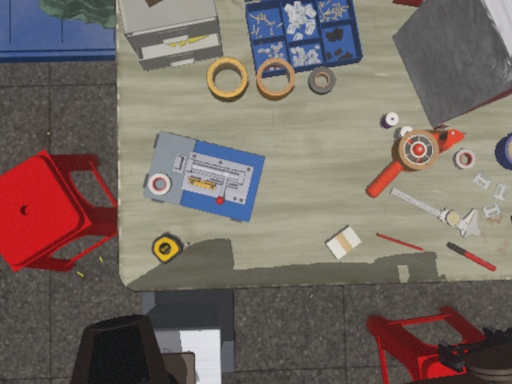

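View pics/wrist0.png

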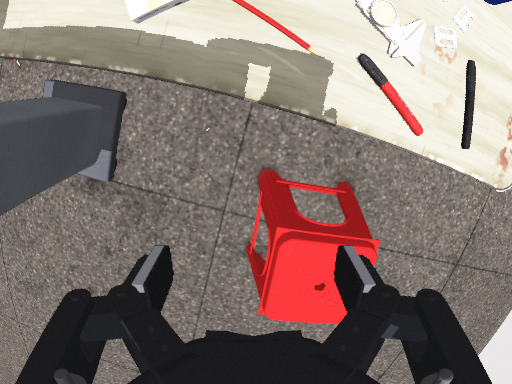

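```bash
python3 - <<'E'
from h import *
c=read_camera('top'); f=c['frame'][120:230,135:275,::-1]
cv2.imwrite('pics/topz.png',cv2.resize(f,None,fx=5.5,fy=5.4,interpolation=cv2.INTER_CUBIC))
E
```

```text
(no output)
```

View pics/topz.png

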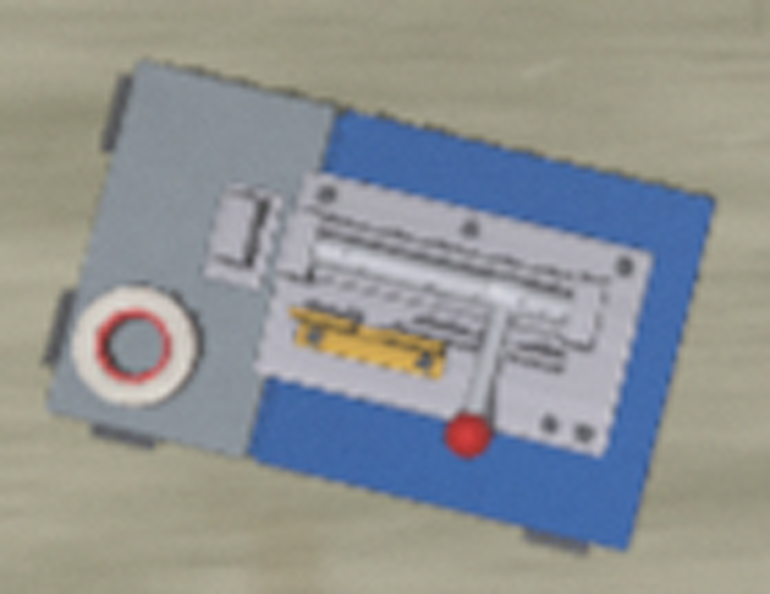

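```bash
cat >> h.py <<'E'
def ray(c,u,v,z):
    K=c['intrinsics'];d=np.array([(u-K[0,2])/K[0,0],(v-K[1,2])/K[1,1],1.])
    R=c['R'];o=-R.T@c['t'];d=R.T@d
    return o+d*(z-o[2])/d[2]
def rayf(c,u,v,z):
    K=c['intrinsics'];a=np.array([u-K[0,2],v-K[1,2]]);r=np.linalg.norm(a);th=r/K[0,0]
    d=np.r_[a/r*np.sin(th),np.cos(th)]
    R=c['R'];o=-R.T@c['t'];d=R.T@d
    return o+d*(z-o[2])/d[2]
E
python3 - <<'E'
from h import *
c=read_camera('top')
P=[ray(c,134.5+x/5.5,119.5+y/5.4,.055) for x,y in [(137,60),(47,412),(632,550),(717,197)]]
for p in P: print(p)
P=np.array(P); 
for i in range(4): print(np.linalg.norm(P[i]-P[(i+1)%4]))
ey=((P[0]+P[1])-(P[2]+P[3]))[:2]; yaw=np.arctan2(-ey[0],ey[1]); print('yaw',np.degrees(yaw))
C=P.mean(0)[:2]; print('c',C)
R=np.array([[np.cos(yaw),-np.sin(yaw)],[np.sin(yaw),np.cos(yaw)]])
print('knob pred',C+R@[15-64,-55],'axis',C+R@[15,-55],'catch',C+R@[15-64,2])
f=c['frame'].astype(int);m=(f[:,:,0]>120)&(f[:,:,1]<70)&(f[:,:,2]<70);m[:190]=0;m[210:]=0;m[:,:205]=0;m[:,235:]=0
v,u=np.nonzero(m);print(len(u),u.mean(),v.mean(),ray(c,u.mean(),v.mean(),.1))
s=get_state();from scipy.spatial.transform import Rotation as Ro
print(Ro.from_quat(s['tcp_rot']).as_matrix(),s['eef_pos'])
E
```

```text
[ 0.64287305 -0.02733357  0.055     ]
[0.48547132 0.01456532 0.055     ]
[ 0.4168854  -0.23963522  0.055     ]
[ 0.57441308 -0.28161781  0.055     ]
0.1628828451081366
0.2632906066885655
0.16302609703279494
0.2633386478718943
yaw -15.083841502183212
c [ 0.52991071 -0.13350532]
knob pred [-61.09461813 -40.48715999] axis [  0.70032969 -57.14202185] catch [-46.26138178  14.54896542]
41 219.7560975609756 200.0 [ 0.46828754 -0.17188477  0.1       ]
[[ 2.61661834e-01 -9.65159607e-01 -1.31838859e-04]
 [-9.65158922e-01 -2.61661808e-01  1.16365680e-03]
 [-1.15761174e-03 -1.77239122e-04 -9.99999314e-01]] [ 0.17666269 -0.65135264  0.40403814]
```

```bash
python3 -m jog '[{"grip":0.4,"rz":6.06},{"rz":6.06},{"rz":6.06},{"rz":6.06},{"rz":6.06}]' 20
python3 -m jog '[{"x":-38.4,"y":-11.2},{"x":-38.4,"y":-11.2},{"x":-38.4,"y":-11.2},{"x":-38.4,"y":-11.2},{"x":-38.4,"y":-11.2},{"x":-38.4,"y":-11.2},{"x":-38.4,"y":-11.2},{"x":-38.4,"y":-11.2}]'
python3 -m jog '[{"x":-38.4,"y":-11.2},{"x":-38.4,"y":-11.2},{"x":-38.4,"y":-11.2},{"x":-38.4,"y":-11.2},{"x":-38.4,"y":-11.2},{"x":-38.4,"y":-11.2},{"z":20},{"z":20}]'
python3 - <<'E'
from h import *
c=snap('wrist','w1.png');s=get_state();print(s)
from scipy.spatial.transform import Rotation as Ro
print(Ro.from_quat(s['tcp_rot']).as_matrix())
E
```

```text
{'time': 0.3, 'qpos': array([-1.45597121e+00,  2.86625902e-01,  1.57719845e+00,  4.11124782e-05,
        1.27861660e+00, -1.50007817e-01]), 'dq': array([ 0.0016295 , -0.00338744, -0.00355623, -0.001258  ,  0.00022708,
        0.00099606]), 'joint_efforts': array([-8.06016797e-04, -4.05354059e+01, -2.92293870e+01, -1.77924339e-04,
        3.23916465e-03,  5.56601208e-06]), 'eef_pos': array([ 0.17669598, -0.65137025,  0.40423712]), 'tcp_rot': array([ 7.94272105e-01, -6.07562048e-01, -2.80435698e-04, -3.18818059e-04]), 'contact_force': array([-0.5078307 ,  0.05402162,  0.90890267]), 'wrist_torque': array([-0.06265532,  0.03731926,  0.022222  ]), 'opening': 0.9989006974832227}
[[ 2.61736558e-01 -9.65139353e-01 -5.80809982e-05]
 [-9.65138995e-01 -2.61736512e-01  8.47220756e-04]
 [-8.32888011e-04 -1.65692409e-04 -9.99999639e-01]]$[0]: bad value
$[0]: bad value
$[0]: bad value
```

View pics/w1.png

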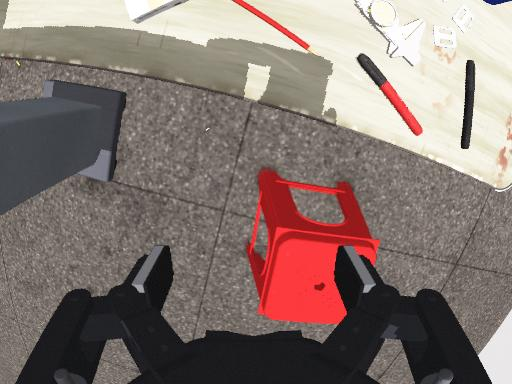

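The picture is unchanged because the rows were refused. They probably need every key, so I'll try one full row.

```bash
python3 -m jog '[{"grip":0.4,"x":0,"y":0,"z":0,"rx":0,"ry":0,"rz":6.06}]' 20
```

```text
time: 0.38
eef_pos: [0.1767, -0.6514, 0.4045]
tcp_rot: [0.761, -0.649, -0.0, -0.0]
contact_force: [-0.6, 0.2, 0.5]
opening: 0.882
```

```bash
python3 -m jog '[{"grip":0.4,"x":0,"y":0,"z":0,"rx":0,"ry":0,"rz":6.06},{"grip":0.4,"x":0,"y":0,"z":0,"rx":0,"ry":0,"rz":6.06},{"grip":0.4,"x":0,"y":0,"z":0,"rx":0,"ry":0,"rz":6.06},{"grip":0.4,"x":0,"y":0,"z":0,"rx":0,"ry":0,"rz":6.06}]' 20
python3 -m jog '[{"grip":0.4,"x":-38.4,"y":-11.2,"z":0,"rx":0,"ry":0,"rz":0},{"grip":0.4,"x":-38.4,"y":-11.2,"z":0,"rx":0,"ry":0,"rz":0},{"grip":0.4,"x":-38.4,"y":-11.2,"z":0,"rx":0,"ry":0,"rz":0},{"grip":0.4,"x":-38.4,"y":-11.2,"z":0,"rx":0,"ry":0,"rz":0},{"grip":0.4,"x":-38.4,"y":-11.2,"z":0,"rx":0,"ry":0,"rz":0},{"grip":0.4,"x":-38.4,"y":-11.2,"z":0,"rx":0,"ry":0,"rz":0},{"grip":0.4,"x":-38.4,"y":-11.2,"z":0,"rx":0,"ry":0,"rz":0}]'
```

```text
time: 0.72
eef_pos: [0.1767, -0.6514, 0.4046]
tcp_rot: [-0.606, 0.796, 0.0, 0.0]
contact_force: [0.9, 1.1, -0.0]
opening: 0.6
time: 1.3
eef_pos: [0.3231, -0.4106, 0.4048]
tcp_rot: [-0.608, 0.794, -0.0, 0.0]
contact_force: [0.8, 0.3, 0.3]
opening: 0.6
```

```bash

python3 -m jog '[{"grip":0.4,"x":-38.4,"y":-11.2,"z":0,"rx":0,"ry":0,"rz":0},{"grip":0.4,"x":-38.4,"y":-11.2,"z":0,"rx":0,"ry":0,"rz":0},{"grip":0.4,"x":-38.4,"y":-11.2,"z":0,"rx":0,"ry":0,"rz":0},{"grip":0.4,"x":-38.4,"y":-11.2,"z":0,"rx":0,"ry":0,"rz":0},{"grip":0.4,"x":-38.4,"y":-11.2,"z":0,"rx":0,"ry":0,"rz":0},{"grip":0.4,"x":-38.4,"y":-11.2,"z":0,"rx":0,"ry":0,"rz":0},{"grip":0.4,"x":-38.4,"y":-11.2,"z":0,"rx":0,"ry":0,"rz":0},{"grip":0.4,"x":0,"y":0,"z":20,"rx":0,"ry":0,"rz":0}]'
python3 - <<'E'
from h import *
c=snap('wrist','w1.png');s=get_state()
from scipy.spatial.transform import Rotation as Ro
print(Ro.from_quat(s['tcp_rot']).as_matrix(),s['eef_pos'],s['qpos'])
E
```

```text
time: 1.97
eef_pos: [0.4714, -0.1689, 0.3891]
tcp_rot: [-0.611, 0.792, -0.004, 0.003]
contact_force: [0.2, -0.6, 1.2]
opening: 0.606
[[-2.55209423e-01 -9.66884848e-01 -1.35698412e-03]
 [-9.66885315e-01  2.55207638e-01  1.35955573e-03]
 [-9.68221121e-04  1.65901946e-03 -9.99998155e-01]] [ 0.46911591 -0.17007715  0.38221573] [-5.51489442e-01 -8.73656973e-02  2.02296941e+00  4.78141741e-04
  1.20785713e+00  1.27720033e+00]
```

View pics/w1.png

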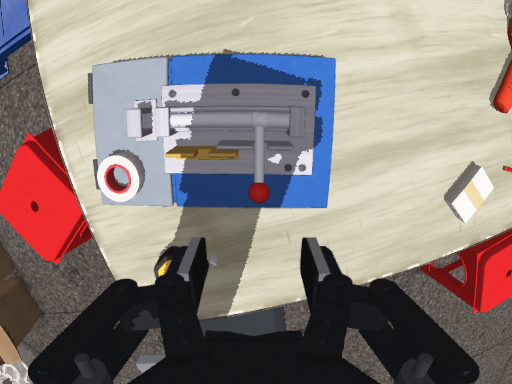

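```bash

python3 - <<'E'
from h import *
c=read_camera('wrist'); f=c['frame'][75:215,120:330,::-1]
cv2.imwrite('pics/w1z.png',cv2.resize(f,None,fx=3.8,fy=3.8,interpolation=cv2.INTER_CUBIC))
f=c['frame'].astype(int);m=(f[:,:,0]>110)&(f[:,:,1]<60)&(f[:,:,2]<60);m[:175]=0;m[210:]=0;m[:,:240]=0;m[:,280:]=0
v,u=np.nonzero(m.astype(bool));print(len(u),u.mean(),v.mean(),rayf(c,u.mean(),v.mean(),.1))
E
```

```text
316 256.96835443037975 188.97151898734177 [ 0.46642782 -0.17172024  0.1       ]
```

View pics/w1z.png

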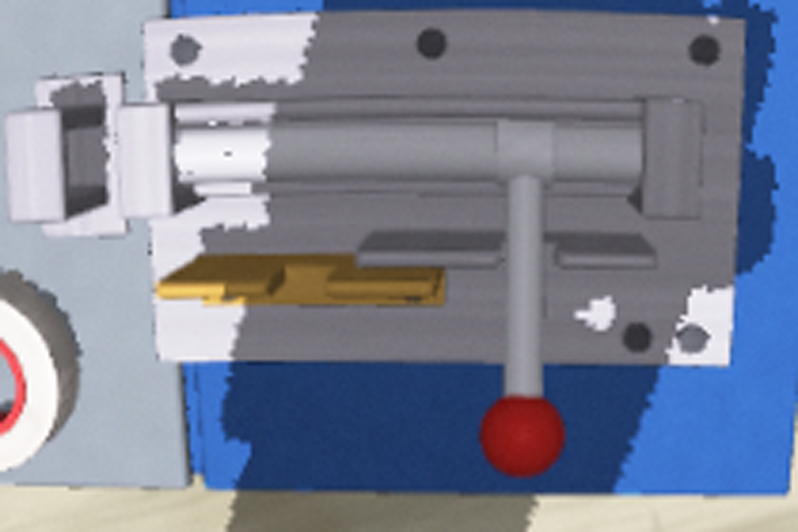

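```bash

python3 - <<'E'
from h import *
c=read_camera('wrist'); yaw=np.radians(-15.08);ex=np.array([np.cos(yaw),np.sin(yaw)]);ey=np.array([-np.sin(yaw),np.cos(yaw)])
C=np.array([.5299,-.1335])
def b(x,y,z):
    p=rayf(c,119.5+x/3.8,74.5+y/3.8,z)[:2]-C; return (p@ex*1e3).round(1),(p@ey*1e3).round(1)
for n,x,y,z in [('Lc',271,282,.1),('Rc',328,282,.1),('Lc back',285,258,.1),('Rc end',440,285,.1),('Lp',503,248,.094),('Rp',557,248,.094),('knob',522,436,.1),('plate end L',358,248,.094),('plate R',655,248,.094),('catch left',158,282,.1)]: print(n,b(x,y,z))
E
```

```text
Lc (np.float64(-16.0), np.float64(2.9))
Rc (np.float64(-16.2), np.float64(-10.4))
Lc back (np.float64(-10.5), np.float64(-0.6))
Rc end (np.float64(-17.1), np.float64(-36.0))
Lp (np.float64(-9.6), np.float64(-50.2))
Rp (np.float64(-9.5), np.float64(-62.6))
knob (np.float64(-53.0), np.float64(-54.7))
plate end L (np.float64(-9.4), np.float64(-16.7))
plate R (np.float64(-9.3), np.float64(-85.2))
catch left (np.float64(-15.4), np.float64(30.2))
```

The wrist view shows the parked handle with its knob at about zoom pixel (522,436). The catch notch is at zoom columns 271–328, which puts it about 52–53 mm along the box's +y from the parked notch. Descending now.

```bash

python3 -m jog '[{"grip":0.4,"x":2,"y":1.3,"z":20,"rx":0,"ry":0,"rz":0},{"grip":0.4,"x":0,"y":0,"z":20,"rx":0,"ry":0,"rz":0},{"grip":0.4,"x":0,"y":0,"z":20,"rx":0,"ry":0,"rz":0},{"grip":0.4,"x":0,"y":0,"z":20,"rx":0,"ry":0,"rz":0},{"grip":0.4,"x":0,"y":0,"z":10,"rx":0,"ry":0,"rz":0},{"grip":0.4,"x":0,"y":0,"z":0,"rx":0,"ry":0,"rz":0},{"grip":0.4,"x":0,"y":0,"z":0,"rx":0,"ry":0,"rz":0},{"grip":0.4,"x":0,"y":0,"z":0,"rx":0,"ry":0,"rz":0}]'
python3 - <<'E'
from h import *
c=snap('wrist','w2.png');s=get_state()
f=c['frame'].astype(int);m=(f[:,:,0]>110)&(f[:,:,1]<60)&(f[:,:,2]<60);m[:175]=0;m[:,:220]=0;m[:,300:]=0
v,u=np.nonzero(m.astype(bool));print(len(u),u.mean(),v.mean(),rayf(c,u.mean(),v.mean(),.1))
from scipy.spatial.transform import Rotation as Ro
print(Ro.from_quat(s['tcp_rot']).as_matrix(),s['eef_pos'])
E
```

```text
time: 2.78
eef_pos: [0.467, -0.1759, 0.2963]
tcp_rot: [-0.608, 0.794, -0.001, 0.0]
contact_force: [0.2, -0.3, 0.6]
opening: 0.602
721 247.7378640776699 233.2149791955617 [ 0.4658404  -0.17135953  0.1       ]
[[-2.61587324e-01 -9.65176377e-01  2.57568756e-03]
 [-9.65179372e-01  2.61583720e-01 -1.65454967e-03]
 [ 9.23174319e-04 -2.91880972e-03 -9.99995314e-01]] [ 0.46705016 -0.17570458  0.29650882]
```

View pics/w2.png

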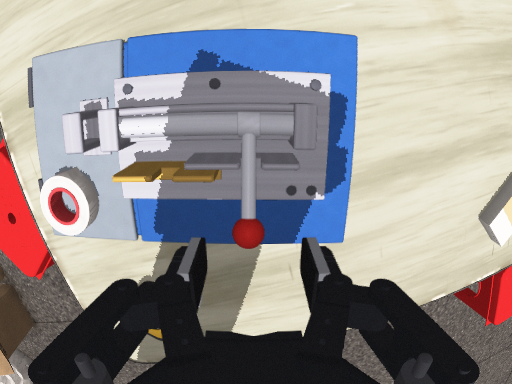

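The view is unobstructed and the knob at (248,233) is 4 mm off jaw centre. Correcting that, then lowering onto the knob.

```bash

python3 -m jog '[{"grip":0.4,"x":-4,"y":1,"z":10,"rx":0,"ry":0,"rz":0},{"grip":0.4,"x":0,"y":0,"z":12,"rx":0,"ry":0,"rz":0},{"grip":0.4,"x":0,"y":0,"z":12,"rx":0,"ry":0,"rz":0},{"grip":0.4,"x":0,"y":0,"z":7,"rx":0,"ry":0,"rz":0},{"grip":0.4,"x":0,"y":0,"z":0,"rx":0,"ry":0,"rz":0},{"grip":0.4,"x":0,"y":0,"z":0,"rx":0,"ry":0,"rz":0},{"grip":0.4,"x":0,"y":0,"z":0,"rx":0,"ry":0,"rz":0}]'
python3 - <<'E'
from h import *
c=snap('wrist','w3.png');c=snap('scene','s3.png');s=get_state();print(s['eef_pos'])
E
```

```text
time: 3.42
eef_pos: [0.4668, -0.171, 0.2537]
tcp_rot: [-0.608, 0.794, -0.0, 0.0]
contact_force: [-0.8, -0.0, -0.2]
opening: 0.603
[ 0.46694819 -0.17104594  0.25427277]
```

View pics/w3.png

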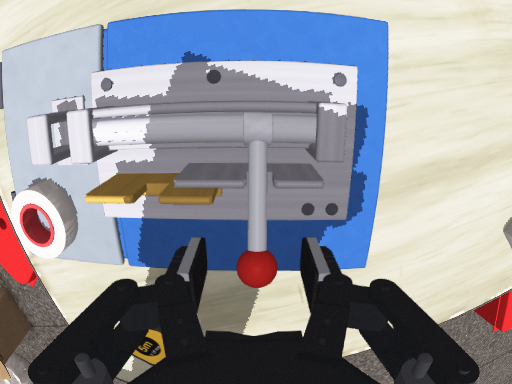

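View pics/s3.png

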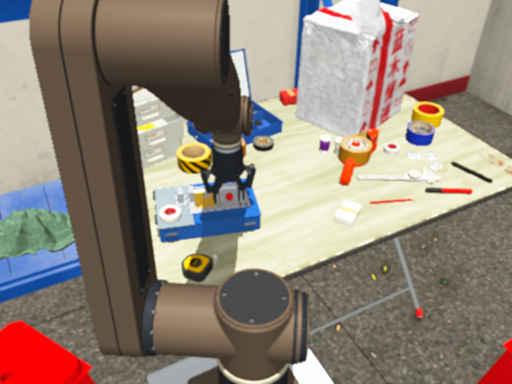

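The knob at (257,268) sits between the pads, so I'm closing gently.

```bash

python3 -m jog '[{"grip":0.75,"x":0,"y":0,"z":0,"rx":0,"ry":0,"rz":0},{"grip":0.9,"x":0,"y":0,"z":0,"rx":0,"ry":0,"rz":0},{"grip":0.9,"x":0,"y":0,"z":0,"rx":0,"ry":0,"rz":0},{"grip":0.9,"x":0,"y":0,"z":0,"rx":0,"ry":0,"rz":0},{"grip":0.9,"x":0,"y":0,"z":0,"rx":0,"ry":0,"rz":0},{"grip":0.9,"x":0,"y":0,"z":0,"rx":0,"ry":0,"rz":0}]' 30
python3 - <<'E'
from h import *
c=snap('wrist','w4.png');s=get_state();print(s['eef_pos'],s['contact_force'],s['opening'])
E
```

```text
time: 4.02
eef_pos: [0.4667, -0.1712, 0.2542]
tcp_rot: [-0.608, 0.794, -0.001, -0.0]
contact_force: [-2.6, -2.4, 2.4]
opening: 0.205
[ 0.46675041 -0.17123971  0.2542395 ] [-2.24039195 -2.89882683  2.62936363] 0.2107797710857922
```

View pics/w4.png

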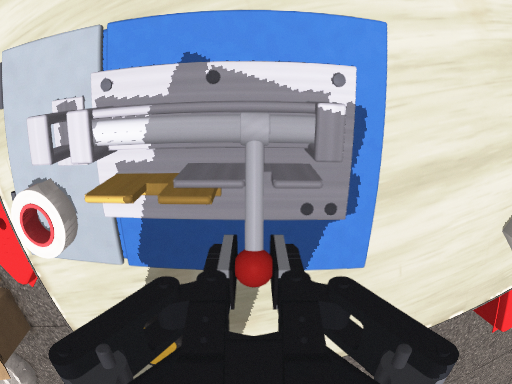

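```bash

python3 -m jog '[{"grip":0.9,"x":0,"y":-2.3,"z":-5.4,"rx":0,"ry":0,"rz":0},{"grip":0.9,"x":0,"y":-2.7,"z":-5.3,"rx":0,"ry":0,"rz":0},{"grip":0.9,"x":0,"y":0,"z":0,"rx":0,"ry":0,"rz":0}]'
python3 -m jog '[{"grip":0.9,"x":0,"y":-3.2,"z":-5,"rx":0,"ry":0,"rz":0},{"grip":0.9,"x":0,"y":-3.6,"z":-4.7,"rx":0,"ry":0,"rz":0},{"grip":0.9,"x":0,"y":0,"z":0,"rx":0,"ry":0,"rz":0}]'
python3 -m jog '[{"grip":0.9,"x":0,"y":-4,"z":-4.4,"rx":0,"ry":0,"rz":0},{"grip":0.9,"x":0,"y":-4.4,"z":-4,"rx":0,"ry":0,"rz":0},{"grip":0.9,"x":0,"y":-3.7,"z":-2.9,"rx":0,"ry":0,"rz":0},{"grip":0.9,"x":0,"y":0,"z":0,"rx":0,"ry":0,"rz":0},{"grip":0.9,"x":0,"y":0,"z":0,"rx":0,"ry":0,"rz":0}]'
python3 - <<'E'
from h import *
c=snap('wrist','w5.png');s=get_state();print(s['eef_pos'],s['contact_force'],s['opening'])
E
```

```text
time: 4.32
eef_pos: [0.4716, -0.1725, 0.2649]
tcp_rot: [-0.608, 0.794, 0.0, -0.001]
contact_force: [-2.6, -4.5, 1.0]
opening: 0.209
time: 4.57
eef_pos: [0.4783, -0.1741, 0.2746]
tcp_rot: [-0.608, 0.794, 0.0, -0.0]
contact_force: [-2.4, -2.3, 0.7]
opening: 0.205
time: 4.98
eef_pos: [0.4905, -0.177, 0.2863]
tcp_rot: [-0.608, 0.794, -0.001, 0.001]
contact_force: [-0.8, 0.7, 0.9]
opening: 0.211
[ 0.49041586 -0.17697055  0.28626632] [-1.45963601  0.04950187  0.22003071] 0.20959702040304307
```

View pics/w5.png

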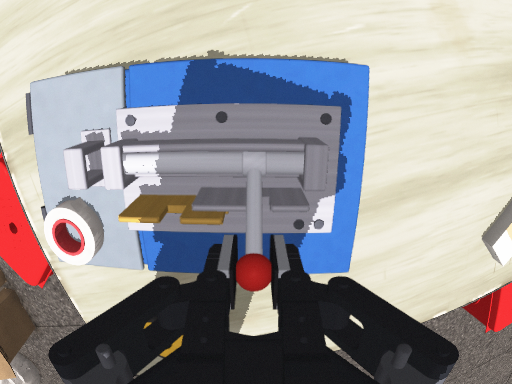

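The knob has followed and the handle is up at about 0.55 rad. Sliding left.

```bash

python3 -m jog '[{"grip":0.9,"x":-4,"y":0,"z":0,"rx":0,"ry":0,"rz":0},{"grip":0.9,"x":-5,"y":0,"z":0,"rx":0,"ry":0,"rz":0},{"grip":0.9,"x":-5,"y":0,"z":0,"rx":0,"ry":0,"rz":0},{"grip":0.9,"x":0,"y":0,"z":0,"rx":0,"ry":0,"rz":0}]'
python3 -m jog '[{"grip":0.9,"x":-6,"y":0,"z":0,"rx":0,"ry":0,"rz":0},{"grip":0.9,"x":-6,"y":0,"z":0,"rx":0,"ry":0,"rz":0},{"grip":0.9,"x":-6,"y":0,"z":0,"rx":0,"ry":0,"rz":0},{"grip":0.9,"x":-6,"y":0,"z":0,"rx":0,"ry":0,"rz":0},{"grip":0.9,"x":0,"y":0,"z":0,"rx":0,"ry":0,"rz":0}]'
python3 -m jog '[{"grip":0.9,"x":-5,"y":0,"z":0,"rx":0,"ry":0,"rz":0},{"grip":0.9,"x":-5,"y":0,"z":0,"rx":0,"ry":0,"rz":0},{"grip":0.9,"x":-4,"y":0,"z":0,"rx":0,"ry":0,"rz":0},{"grip":0.9,"x":0,"y":0,"z":0,"rx":0,"ry":0,"rz":0},{"grip":0.9,"x":0,"y":0,"z":0,"rx":0,"ry":0,"rz":0},{"grip":0.9,"x":0,"y":0,"z":0,"rx":0,"ry":0,"rz":0}]'
python3 - <<'E'
from h import *
c=snap('wrist','w6.png');s=get_state();print(s['eef_pos'],s['contact_force'],s['opening'])
f=c['frame'][120:310,60:350,::-1]
cv2.imwrite('pics/w6z.png',cv2.resize(f,None,fx=2.75,fy=2.75,interpolation=cv2.INTER_CUBIC))
E
```

```text
time: 5.37
eef_pos: [0.4937, -0.1628, 0.2856]
tcp_rot: [-0.608, 0.794, -0.0, 0.001]
contact_force: [0.5, -0.5, 0.1]
opening: 0.208
time: 5.78
eef_pos: [0.4999, -0.1392, 0.2853]
tcp_rot: [-0.608, 0.794, 0.0, 0.001]
contact_force: [1.9, 0.4, -1.6]
opening: 0.204
time: 6.28
eef_pos: [0.5034, -0.1265, 0.2853]
tcp_rot: [-0.608, 0.794, 0.0, 0.001]
contact_force: [3.3, 0.6, -4.1]
opening: 0.207
[ 0.50341094 -0.12649773  0.28527931] [ 4.61654814  1.46830874 -3.64536717] 0.20385332352301097
```

View pics/w6z.png

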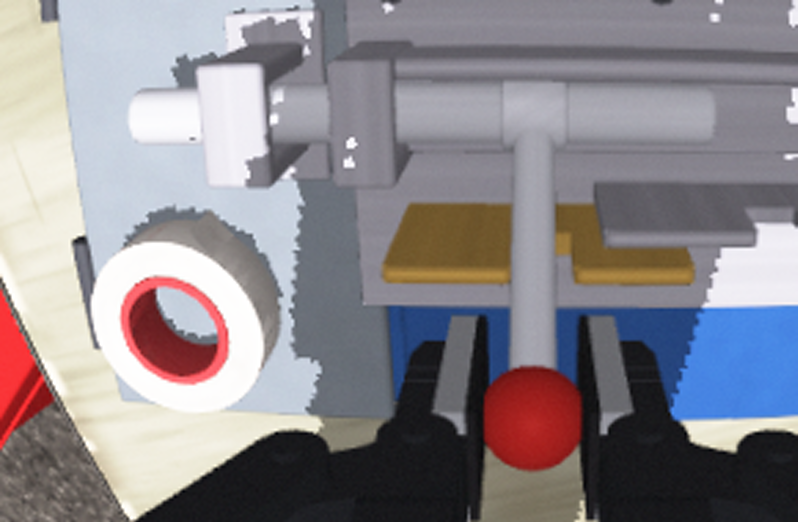

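The handle overshoots by about 2 mm: the stem centre is at column 533 and the notch runs about 514–574. Backing off, then lowering with force checks.

```bash

python3 -m jog '[{"grip":0.9,"x":2.2,"y":-0.5,"z":0,"rx":0,"ry":0,"rz":0},{"grip":0.9,"x":0,"y":3.7,"z":2.9,"rx":0,"ry":0,"rz":0},{"grip":0.9,"x":0,"y":0,"z":0,"rx":0,"ry":0,"rz":0},{"grip":0.9,"x":0,"y":0,"z":0,"rx":0,"ry":0,"rz":0}]'
python3 -m jog '[{"grip":0.9,"x":0,"y":2.2,"z":2.0,"rx":0,"ry":0,"rz":0},{"grip":0.9,"x":0,"y":2.2,"z":2.0,"rx":0,"ry":0,"rz":0},{"grip":0.9,"x":0,"y":0,"z":0,"rx":0,"ry":0,"rz":0},{"grip":0.9,"x":0,"y":0,"z":0,"rx":0,"ry":0,"rz":0}]'
python3 -m jog '[{"grip":0.9,"x":0,"y":1.3,"z":1.5,"rx":0,"ry":0,"rz":0},{"grip":0.9,"x":0,"y":1.3,"z":1.5,"rx":0,"ry":0,"rz":0},{"grip":0.9,"x":0,"y":0,"z":0,"rx":0,"ry":0,"rz":0},{"grip":0.9,"x":0,"y":0,"z":0,"rx":0,"ry":0,"rz":0}]'
python3 - <<'E'
from h import *
c=snap('wrist','w7.png');s=get_state();print(s['eef_pos'],s['contact_force'],s['opening'])
f=c['frame'][120:310,60:350,::-1]
cv2.imwrite('pics/w7z.png',cv2.resize(f,None,fx=2.75,fy=2.75,interpolation=cv2.INTER_CUBIC))
E
```

```text
time: 6.67
eef_pos: [0.4995, -0.1282, 0.2821]
tcp_rot: [-0.608, 0.794, -0.0, 0.0]
contact_force: [6.2, 1.0, -5.3]
opening: 0.209
time: 7.0
eef_pos: [0.4959, -0.1273, 0.2787]
tcp_rot: [-0.608, 0.794, -0.002, 0.001]
contact_force: [7.9, 0.8, -6.0]
opening: 0.207
time: 7.33
eef_pos: [0.4938, -0.1268, 0.2763]
tcp_rot: [-0.608, 0.794, -0.002, 0.002]
contact_force: [7.7, 0.7, -4.3]
opening: 0.206
[ 0.49375255 -0.12676846  0.27630397] [ 7.66785016  0.61658372 -3.2047153 ] 0.21268366702928926
```

View pics/w7z.png

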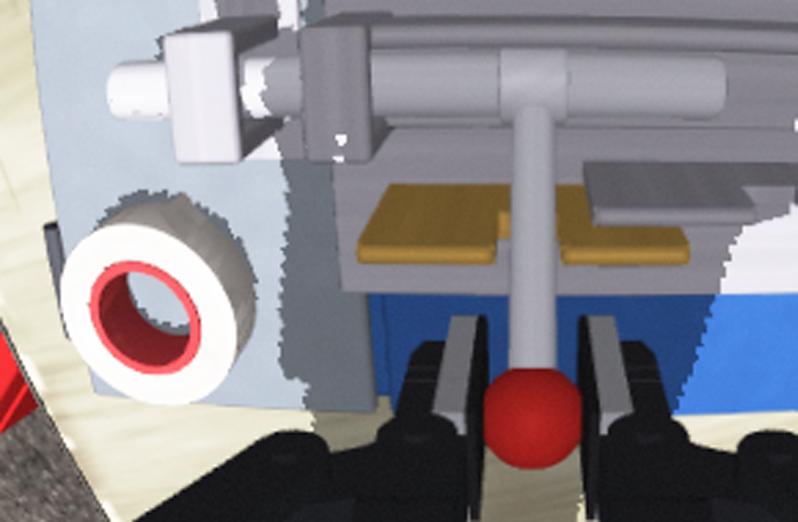

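```bash

python3 -m jog '[{"grip":0.9,"x":-0.7,"y":0.3,"z":1.8,"rx":0,"ry":0,"rz":0},{"grip":0.9,"x":0,"y":1.2,"z":1.5,"rx":0,"ry":0,"rz":0},{"grip":0.9,"x":0,"y":0,"z":0,"rx":0,"ry":0,"rz":0},{"grip":0.9,"x":0,"y":0,"z":0,"rx":0,"ry":0,"rz":0}]'
python3 -m jog '[{"grip":0.9,"x":0,"y":1.1,"z":1.7,"rx":0,"ry":0,"rz":0},{"grip":0.9,"x":0,"y":1.1,"z":1.7,"rx":0,"ry":0,"rz":0},{"grip":0.9,"x":0,"y":0,"z":0,"rx":0,"ry":0,"rz":0},{"grip":0.9,"x":0,"y":0,"z":0,"rx":0,"ry":0,"rz":0}]'
python3 - <<'E'
from h import *
c=snap('wrist','w8.png');s=get_state();print(s['eef_pos'],s['contact_force'],s['opening'])
f=c['frame'][120:310,60:350,::-1]
cv2.imwrite('pics/w8z.png',cv2.resize(f,None,fx=2.75,fy=2.75,interpolation=cv2.INTER_CUBIC))
E
```

```text
time: 7.72
eef_pos: [0.4918, -0.1258, 0.2729]
tcp_rot: [-0.608, 0.794, -0.001, 0.0]
contact_force: [4.9, -2.7, 0.5]
opening: 0.205
time: 8.05
eef_pos: [0.4891, -0.1248, 0.2685]
tcp_rot: [-0.608, 0.794, 0.0, -0.0]
contact_force: [0.9, -2.4, 1.1]
opening: 0.209
[ 0.48915951 -0.12477614  0.26849146] [ 0.58485821 -3.40123228  1.3704255 ] 0.20446542228650724
```

View pics/w8z.png

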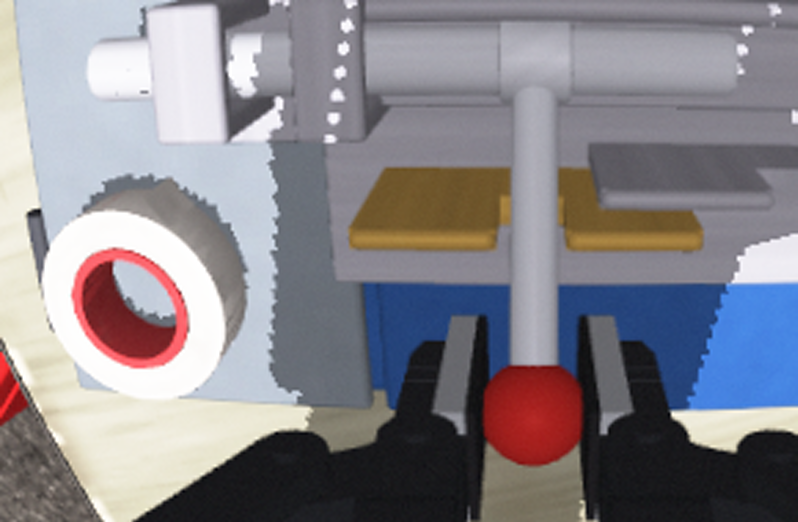

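The stem is centred in the notch and the force is low, so I'm continuing down.

```bash

python3 -m jog '[{"grip":0.9,"x":0,"y":1.1,"z":1.7,"rx":0,"ry":0,"rz":0},{"grip":0.9,"x":0,"y":1.1,"z":1.8,"rx":0,"ry":0,"rz":0},{"grip":0.9,"x":0,"y":0,"z":0,"rx":0,"ry":0,"rz":0},{"grip":0.9,"x":0,"y":0,"z":0,"rx":0,"ry":0,"rz":0}]'
python3 -m jog '[{"grip":0.9,"x":0,"y":1.0,"z":1.8,"rx":0,"ry":0,"rz":0},{"grip":0.9,"x":0,"y":0.9,"z":1.9,"rx":0,"ry":0,"rz":0},{"grip":0.9,"x":0,"y":0,"z":0,"rx":0,"ry":0,"rz":0},{"grip":0.9,"x":0,"y":0,"z":0,"rx":0,"ry":0,"rz":0}]'
python3 -m jog '[{"grip":0.9,"x":0,"y":0.9,"z":1.9,"rx":0,"ry":0,"rz":0},{"grip":0.9,"x":0,"y":0.8,"z":1.9,"rx":0,"ry":0,"rz":0},{"grip":0.9,"x":0,"y":0,"z":0,"rx":0,"ry":0,"rz":0},{"grip":0.9,"x":0,"y":0,"z":0,"rx":0,"ry":0,"rz":0}]'
```

```text
time: 8.43
eef_pos: [0.487, -0.124, 0.2648]
tcp_rot: [-0.608, 0.794, 0.001, -0.0]
contact_force: [-0.5, -2.9, 0.5]
opening: 0.204
time: 8.77
eef_pos: [0.4852, -0.1235, 0.2611]
tcp_rot: [-0.608, 0.794, 0.001, -0.0]
contact_force: [-0.5, -1.2, 0.2]
opening: 0.208
time: 9.1
eef_pos: [0.4836, -0.1231, 0.2573]
tcp_rot: [-0.608, 0.794, 0.001, -0.0]
contact_force: [-1.9, -1.3, 0.8]
opening: 0.208
```

```bash

python3 -m jog '[{"grip":0.9,"x":0,"y":0.5,"z":1.5,"rx":0,"ry":0,"rz":0},{"grip":0.9,"x":0,"y":0,"z":0,"rx":0,"ry":0,"rz":0},{"grip":0.9,"x":0,"y":0,"z":0,"rx":0,"ry":0,"rz":0}]'
python3 -m jog '[{"grip":0.9,"x":0,"y":0.3,"z":1,"rx":0,"ry":0,"rz":0},{"grip":0.9,"x":0,"y":0,"z":0,"rx":0,"ry":0,"rz":0},{"grip":0.9,"x":0,"y":0,"z":0,"rx":0,"ry":0,"rz":0}]'
python3 -m jog '[{"grip":0.9,"x":0,"y":0.2,"z":0.7,"rx":0,"ry":0,"rz":0},{"grip":0.9,"x":0,"y":0,"z":0,"rx":0,"ry":0,"rz":0},{"grip":0.9,"x":0,"y":0,"z":0,"rx":0,"ry":0,"rz":0}]'
```

```text
time: 9.35
eef_pos: [0.4832, -0.1229, 0.2559]
tcp_rot: [-0.608, 0.794, 0.001, -0.0]
contact_force: [-1.5, -1.1, 0.9]
opening: 0.207
time: 9.6
eef_pos: [0.4829, -0.1229, 0.2552]
tcp_rot: [-0.608, 0.794, 0.001, -0.0]
contact_force: [-3.0, 0.3, 3.4]
opening: 0.21
time: 9.85
eef_pos: [0.4829, -0.1229, 0.2549]
tcp_rot: [-0.608, 0.794, 0.0, -0.0]
contact_force: [-4.9, 0.1, 6.0]
opening: 0.206
```

```bash

python3 -m jog '[{"grip":0.9,"x":0,"y":0,"z":0.8,"rx":0,"ry":0,"rz":0},{"grip":0.9,"x":0,"y":0,"z":0,"rx":0,"ry":0,"rz":0},{"grip":0.9,"x":0,"y":0,"z":0,"rx":0,"ry":0,"rz":0}]'
python3 -m jog '[{"grip":0.9,"x":0,"y":0,"z":0.7,"rx":0,"ry":0,"rz":0},{"grip":0.9,"x":0,"y":0,"z":0,"rx":0,"ry":0,"rz":0},{"grip":0.9,"x":0,"y":0,"z":0,"rx":0,"ry":0,"rz":0}]'
python3 - <<'E'
from h import *
c=snap('wrist','w9.png');s=get_state();print(s['eef_pos'],s['contact_force'],s['opening'])
f=c['frame'][120:310,60:350,::-1]
cv2.imwrite('pics/w9z.png',cv2.resize(f,None,fx=2.75,fy=2.75,interpolation=cv2.INTER_CUBIC))
E
```

```text
time: 10.1
eef_pos: [0.4829, -0.1229, 0.2541]
tcp_rot: [-0.608, 0.794, 0.0, -0.0]
contact_force: [-4.2, 0.6, 5.3]
opening: 0.21
time: 10.35
eef_pos: [0.483, -0.1229, 0.2539]
tcp_rot: [-0.608, 0.794, 0.001, -0.0]
contact_force: [-6.6, 0.4, 9.1]
opening: 0.209
[ 0.4829717  -0.1228823   0.25396494] [-6.83564816  0.77070356  9.06876528] 0.20691583412787984
```

View pics/w9z.png

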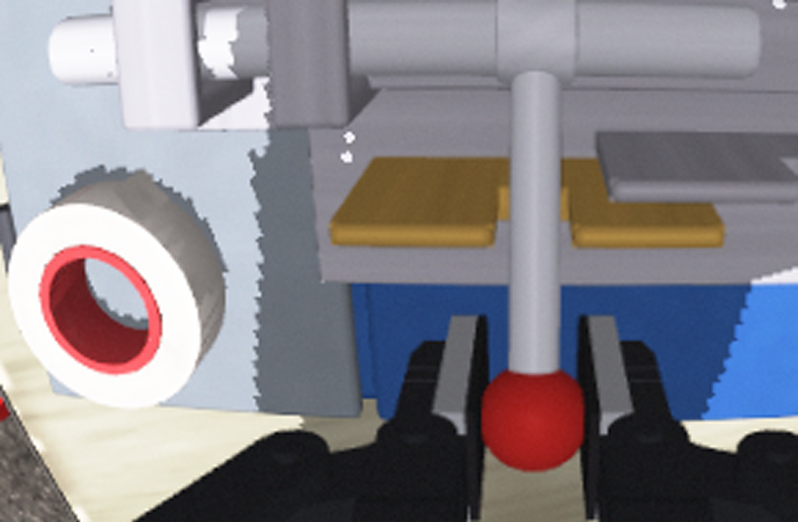

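```bash

python3 -m jog '[{"grip":0.9,"x":0,"y":0,"z":0.8,"rx":0,"ry":0,"rz":0},{"grip":0.9,"x":0,"y":0,"z":0,"rx":0,"ry":0,"rz":0},{"grip":0.9,"x":0,"y":0,"z":0,"rx":0,"ry":0,"rz":0}]'
python3 -m jog '[{"grip":0.65,"x":0,"y":0,"z":0,"rx":0,"ry":0,"rz":0},{"grip":0.4,"x":0,"y":0,"z":0,"rx":0,"ry":0,"rz":0},{"grip":0.4,"x":0,"y":0,"z":0,"rx":0,"ry":0,"rz":0},{"grip":0.4,"x":0,"y":0,"z":0,"rx":0,"ry":0,"rz":0},{"grip":0.4,"x":0,"y":0,"z":0,"rx":0,"ry":0,"rz":0}]'
python3 -m jog '[{"grip":0.4,"x":0,"y":0,"z":-10,"rx":0,"ry":0,"rz":0},{"grip":0.4,"x":0,"y":0,"z":-15,"rx":0,"ry":0,"rz":0},{"grip":0.4,"x":0,"y":0,"z":-17,"rx":0,"ry":0,"rz":0},{"grip":0.4,"x":0,"y":0,"z":0,"rx":0,"ry":0,"rz":0},{"grip":0.4,"x":0,"y":0,"z":0,"rx":0,"ry":0,"rz":0},{"grip":0.4,"x":0,"y":0,"z":0,"rx":0,"ry":0,"rz":0}]'
cat >> h.py <<'E'
def knob():
    c=read_camera('wrist');f=c['frame'].astype(np.uint8)
    hsv=cv2.cvtColor(f,cv2.COLOR_RGB2HSV);m=(((hsv[...,0]<8)|(hsv[...,0]>172))&(hsv[...,1]>170)&(hsv[...,2]>60)).astype(np.uint8)
    m[:170]=0;m[:,:210]=0;m[:,310:]=0
    n,l,st,ce=cv2.connectedComponentsWithStats(m);i=1+np.argmax(st[1:,4]);cv2.imwrite('pics/last.png',c['frame'][:,:,::-1])
    return c,ce[i],st[i]
E
python3 - <<'E'
from h import *
c,ce,st=knob();print(ce,st,rayf(c,*ce,.1),-c['R'].T@c['t']);s=get_state();print(s['eef_pos'],s['contact_force'])
E
```

```text
time: 10.65
eef_pos: [0.483, -0.1229, 0.2529]
tcp_rot: [-0.608, 0.794, 0.0, 0.0]
contact_force: [-4.2, -0.7, 6.6]
opening: 0.204
time: 11.07
eef_pos: [0.483, -0.1229, 0.2521]
tcp_rot: [-0.608, 0.794, 0.0, 0.0]
contact_force: [-0.1, -0.1, -0.3]
opening: 0.601
time: 11.57
eef_pos: [0.4827, -0.1228, 0.294]
tcp_rot: [-0.608, 0.794, 0.0, -0.0]
contact_force: [-0.1, 1.4, -0.8]
opening: 0.602
[253.19735099 235.31523179] [238 222  32  29 755] [ 0.47993369 -0.12124217  0.1       ] [ 0.56015631 -0.14301992  0.26362988]
[ 0.48253409 -0.12277401  0.29342868] [ 0.0210169  -0.31330758  0.53292541]
```

View pics/last.png

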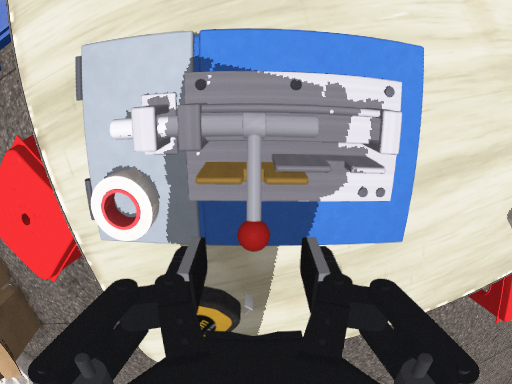

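The knob sits in line with the catch notch, with about 52 mm of bolt travel. To check that it is fully home, I'll touch the knob's top with shut fingers. Contact should come at TCP z ≈ 0.283, and this also presses it home gently.

```bash

python3 -m jog '[{"grip":0.6,"x":-1,"y":1.5,"z":-10,"rx":0,"ry":0,"rz":0},{"grip":1,"x":0,"y":0,"z":0,"rx":0,"ry":0,"rz":0},{"grip":1,"x":0,"y":0,"z":0,"rx":0,"ry":0,"rz":0},{"grip":1,"x":0,"y":0,"z":0,"rx":0,"ry":0,"rz":0},{"grip":1,"x":0,"y":0,"z":0,"rx":0,"ry":0,"rz":0},{"grip":1,"x":0,"y":0,"z":0,"rx":0,"ry":0,"rz":0}]' 20
python3 -m jog '[{"grip":1,"x":0,"y":0,"z":5,"rx":0,"ry":0,"rz":0},{"grip":1,"x":0,"y":0,"z":5,"rx":0,"ry":0,"rz":0},{"grip":1,"x":0,"y":0,"z":3,"rx":0,"ry":0,"rz":0},{"grip":1,"x":0,"y":0,"z":0,"rx":0,"ry":0,"rz":0},{"grip":1,"x":0,"y":0,"z":0,"rx":0,"ry":0,"rz":0}]'
```

```text
time: 12.12
eef_pos: [0.4816, -0.1216, 0.3041]
tcp_rot: [-0.608, 0.794, 0.0, -0.0]
contact_force: [-0.3, 0.2, 0.6]
opening: 0.002
time: 12.53
eef_pos: [0.4816, -0.1215, 0.2907]
tcp_rot: [-0.608, 0.794, 0.001, -0.0]
contact_force: [0.1, 0.6, -0.8]
opening: 0.0
```

```bash

python3 -m jog '[{"grip":1,"x":0,"y":0,"z":2,"rx":0,"ry":0,"rz":0},{"grip":1,"x":0,"y":0,"z":0,"rx":0,"ry":0,"rz":0},{"grip":1,"x":0,"y":0,"z":0,"rx":0,"ry":0,"rz":0}]'
python3 -m jog '[{"grip":1,"x":0,"y":0,"z":1.5,"rx":0,"ry":0,"rz":0},{"grip":1,"x":0,"y":0,"z":0,"rx":0,"ry":0,"rz":0},{"grip":1,"x":0,"y":0,"z":0,"rx":0,"ry":0,"rz":0}]'
```

```text
time: 12.78
eef_pos: [0.4818, -0.1216, 0.2893]
tcp_rot: [-0.608, 0.794, 0.0, 0.0]
contact_force: [-0.1, -0.6, -0.7]
opening: -0.0
time: 13.03
eef_pos: [0.4817, -0.1216, 0.2878]
tcp_rot: [-0.608, 0.794, 0.0, -0.0]
contact_force: [0.6, -0.2, 0.6]
opening: 0.002
```

```bash

for i in 1; do python3 -m jog '[{"grip":1,"x":0,"y":0,"z":1.5,"rx":0,"ry":0,"rz":0},{"grip":1,"x":0,"y":0,"z":0,"rx":0,"ry":0,"rz":0},{"grip":1,"x":0,"y":0,"z":0,"rx":0,"ry":0,"rz":0}]'; done
python3 -m jog '[{"grip":1,"x":0,"y":0,"z":1.2,"rx":0,"ry":0,"rz":0},{"grip":1,"x":0,"y":0,"z":0,"rx":0,"ry":0,"rz":0},{"grip":1,"x":0,"y":0,"z":0,"rx":0,"ry":0,"rz":0}]'
python3 -m jog '[{"grip":1,"x":0,"y":0,"z":1,"rx":0,"ry":0,"rz":0},{"grip":1,"x":0,"y":0,"z":0,"rx":0,"ry":0,"rz":0},{"grip":1,"x":0,"y":0,"z":0,"rx":0,"ry":0,"rz":0}]'
```

```text
time: 13.28
eef_pos: [0.4817, -0.1216, 0.2862]
tcp_rot: [-0.608, 0.794, 0.0, -0.0]
contact_force: [0.0, 0.6, 0.6]
opening: -0.001
time: 13.53
eef_pos: [0.4817, -0.1216, 0.2851]
tcp_rot: [-0.608, 0.794, 0.0, -0.0]
contact_force: [0.2, 0.2, 0.5]
opening: -0.0
time: 13.78
eef_pos: [0.4817, -0.1216, 0.284]
tcp_rot: [-0.608, 0.794, 0.0, -0.0]
contact_force: [-0.5, 0.3, 0.7]
opening: -0.001
```

```bash

python3 -m jog '[{"grip":1,"x":0,"y":0,"z":0.8,"rx":0,"ry":0,"rz":0},{"grip":1,"x":0,"y":0,"z":0,"rx":0,"ry":0,"rz":0},{"grip":1,"x":0,"y":0,"z":0,"rx":0,"ry":0,"rz":0}]'
python3 -m jog '[{"grip":1,"x":0,"y":0,"z":0.8,"rx":0,"ry":0,"rz":0},{"grip":1,"x":0,"y":0,"z":0,"rx":0,"ry":0,"rz":0},{"grip":1,"x":0,"y":0,"z":0,"rx":0,"ry":0,"rz":0}]'
python3 - <<'E'
from h import *
c=snap('wrist','w11.png')
E
```

```text
time: 14.03
eef_pos: [0.4818, -0.1216, 0.2835]
tcp_rot: [-0.608, 0.794, -0.0, 0.0]
contact_force: [-0.6, -0.2, 1.1]
opening: 0.001
time: 14.28
eef_pos: [0.4819, -0.1217, 0.2832]
tcp_rot: [-0.608, 0.794, -0.0, -0.0]
contact_force: [-2.0, 1.1, 5.6]
opening: 0.001
```

View pics/w11.png

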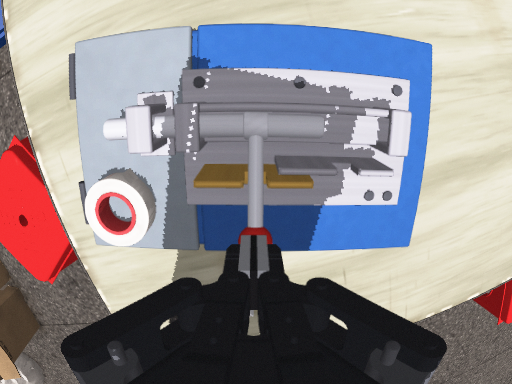

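Contact came at z = 0.2834, as predicted for fully home. At 5.6 N, well above the handle's 1.5 N friction, it does not yield. Retracting.

```bash

python3 -m jog '[{"grip":1,"x":0,"y":0,"z":-5,"rx":0,"ry":0,"rz":0},{"grip":1,"x":0,"y":0,"z":-15,"rx":0,"ry":0,"rz":0},{"grip":1,"x":0,"y":0,"z":-25,"rx":0,"ry":0,"rz":0},{"grip":1,"x":0,"y":0,"z":-25,"rx":0,"ry":0,"rz":0},{"grip":1,"x":0,"y":0,"z":-20,"rx":0,"ry":0,"rz":0},{"grip":1,"x":0,"y":0,"z":0,"rx":0,"ry":0,"rz":0},{"grip":1,"x":0,"y":0,"z":0,"rx":0,"ry":0,"rz":0},{"grip":1,"x":0,"y":0,"z":0,"rx":0,"ry":0,"rz":0}]'
python3 - <<'E'
from h import *
c=snap('wrist','w12.png');snap('top','t12.png');s=get_state();print(s['eef_pos'],s['contact_force'],s['dq'])
E
```

```text
time: 15.0
eef_pos: [0.4814, -0.1214, 0.3713]
tcp_rot: [-0.608, 0.794, 0.001, -0.0]
contact_force: [-0.8, -0.0, -0.6]
opening: 0.001
[ 0.48126317 -0.12139781  0.37054903] [0.2669214  0.02133556 0.12357294] [-9.28921114e-04  3.42176559e-03 -1.54369400e-03 -4.30977988e-05
  9.57502733e-04  8.06854118e-04]
```

View pics/w12.png

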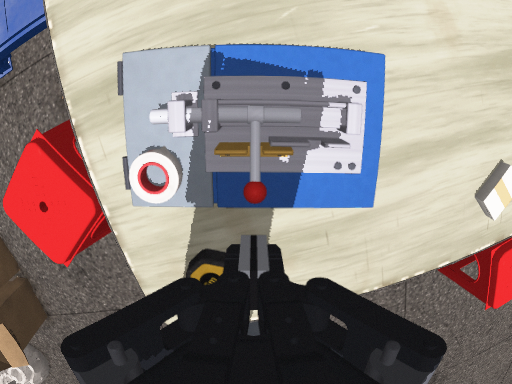

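View pics/t12.png

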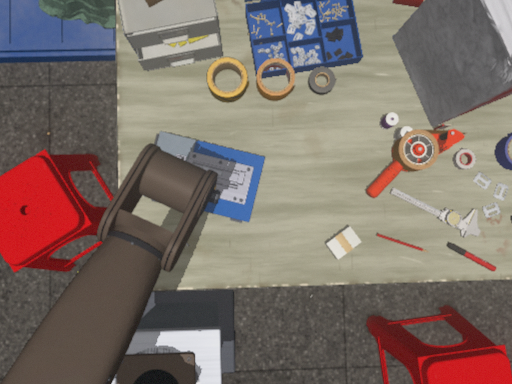

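The wrist view shows the knob at (255,192), with its stem in the catch notch at about (255,150). The bolt is through the keeper on the lid. The tape roll, tape measure and carton look undisturbed, and the gripper is clear.

```bash
python3 -c "
from plant import sign_off
print(sign_off())"
```

```text
the job is handed in; nothing more can be done
None
```

The box is locked: the handle is home in the catch's notch, the arm is clear, and I handed the job in at about 15 s of the 67 s allowed. `sign_off` gives no verdict, so this rests on my own checks.

**What I did:** I pinched the knob and swung the handle up to about 0.55 rad, then slid the bolt left. It overshot the notch by about 2 mm, so I corrected that by camera and pressed the handle down in small steps. The force reading stayed under about 12 N throughout, against the 24 N limit at the knob.

**Last checks:**
- **Bolt travel:** about 52 mm by camera, inside the 43–71 mm window, with the bolt through the keeper.
- **Handle home:** while I pressed it down, the knob slipped a little in the grip, and the camera was too insensitive to knob height to judge by. I therefore touched the knob's top with the fingers shut. Contact came at 283.4 mm tool height, against 283.3 mm expected for fully home, and it did not give at 5.6 N.
- **Bystanders and robot:** the tape roll and carton look unmoved. The tape measure also looks unmoved in the wrist view, but the arm hid it in the last top view. The gripper is about 90 mm above the knob with no contact force.

My first few moves were refused for missing keys. They moved nothing and did no harm.

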